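# Lock the T-toggle work stop into the pen sanding jig

### The arm

A 6-joint arm with a two-finger parallel gripper is mounted at the origin on the work surface. World frame = base frame: x ahead of the robot, y to its left, z up, the work surface at z = 0. Lengths are in m, angles in degrees, forces in N, time in s.
With the tool pointing down it reaches from about 0.375 to 0.9 m from the base axis. Payload 3.1 kg.
Tool frame: the origin (TCP) lies on the centre line of the jaws, within the pads' length; the fingertips stand 25 mm ahead of it and the grasp point (between the pads) lies 6 mm ahead of it; z points along the fingers, y is the line along which they close (so a half turn about z gives the same grasp; the last joint's range is limited). The gripper opens to 87 mm and grips with 3 to 60 N. Pads are 19 mm wide; open, the fingers measure 117 mm over their backs; the gripper's body (75 mm by 190 mm) begins 51 mm behind the grasp point.
Start: joints at [-83.967, 30.224, 82.088, -0, 67.689, -10.227], TCP at [0.175, -0.6, 0.248] pointing down, gripper open.
Joint ranges: [-176.69, 176.69], [-43.24, 126.21], [12.49, 139.97], [-82, 262], [0, 151.66], [-163.58, 163.58]. Speed limits (degrees/s): [159.86, 159.86, 180, 180, 180, 180].

### API

Orientations are given as a 3x3 rotation matrix whose columns are the frame's x, y, z axes.
In Python, from rig import * gives the robot as it stands.
- The arm moves only by the tool step_arm, never from a script. Its argument "steps" is a list of rows, each a list of 7 numbers: the shift along the tool's x, y, z normalised to -1 to 1, where 1 is 0.3 m, then the turn, a rotation vector about the tool's x, y, z normalised to -1 to 1, where 1 is 45 degrees, then the gripper's target within -1 to 1 (shut at 1, half-way at 0, fully open at -1). A call has 1 to 8 rows; each row is the pose to reach, as a shift and turn from the pose commanded when the call began, along the tool's axes at that moment; what a row does not reach only later rows make up. A row lasts 1/12 s, in which the tool goes at most 41.7 mm and 7.16 degrees, less where a joint would pass 70% of its speed; a pose out of reach is approached as far as the arm can. A call with a number of a shift or a turn outside -1 to 1 is refused whole. A call with a gripper value outside its range is refused whole. The fingers move at their own pace and stop on an object; the grip force is fixed at half the most. Time passes only in rows, so rows that repeat a pose let the fingers close. It gives the time, the measured TCP pose, the force, the opening and the grip force at its end, in the units of the state.
- read_state(): the state, without advancing time (a new reading comes with each control period).
- capture(name): name is "scene" or "side" or "wrist"; returns a dict with "image" (480x640x3 uint8, red, green, blue), "vertical_fov" (degrees; the focal length in pixels is half the picture's height over the tangent of half this angle, whatever the lens; pixels are square), "cx", "cy" (the principal point, pixels), "world_from_camera" (4x4, takes a point from camera to world coordinates); the wrist camera has in their place "T_tool_cam" (4x4, takes a point from camera to tool coordinates, whose origin is the TCP and whose axes are the flange's). Camera axes: x right, y down, z forward; pixel columns grow to the right and rows downward; lengths in m; the calibration is good to about 2 mm. A picture is of the moment at which its call begins: read the wrist's pose just before it. There is no depth.
- hand_in(): hands the job in; it is judged then, once.
The state is a dict: "time_s": time; "joint_positions": joint angles; "qvel": joint speeds; "tau": joint torques, N m; "position": TCP position; "tcp_rot": TCP orientation; "force": force on the tool from outside, world axes, zero at the start; "moment": the same for the moment, N m; "opening": opening from 0.0 (shut) to 1.0 (fully open); "grasp_force": force on a finger pad.
Only numpy, scipy, OpenCV 4.12 (cv2) and the standard library are available. Lean on these libraries where they do the work, as an engineer would, in place of code of your own. Each camera call takes 0.05 s, during which the arm holds its last target. There are 200 camera calls.

### The job

Take the loose T-toggle work stop out of its wooden stand, feel its crossbar through the narrow slot of the sanding jig's steel plate, press it down against the spring and give it a quarter turn, then let it spring up so that it is locked crosswise and stands by itself. Work gently: never load the jig with more than 25 newtons, and leave the jar, the screwdriver and the wax block where they are.

Things in the scene. Friction and masses are not known exactly. Their poses are not given: they have to be found in the camera images.
- toggle_grip (a point): Centre of the black paddle on top of the loose T-toggle (the work stop), 36 mm long (toggle x), 12 mm thick (y), 24 mm high (z, upright); gripped across its thickness. A steel shank, 8 mm in diameter, 32 mm long, joins it to a crossbar parallel to the paddle, whose underside is 52 mm below this point. Half a turn about z makes no difference. 0.05 to 0.1 kg.
- toggle_bar (a point): Centre of the toggle's steel crossbar, 28 mm (x) by 8 mm (y) by 8 mm high (z); 48 mm straight below the paddle's centre, same axes.
- toggle: The whole toggle; origin at the centre of the crossbar's underside, same axes as above. It starts upright with its crossbar in the stand's pocket.
- stand: Fixed wooden stand, 70 by 60 by 26 mm high, origin at the centre of its underside, z up. A pocket 31.5 mm (x) by 10 mm (y), 20 mm deep, in the middle of its top holds the toggle's crossbar at the start: draw the toggle straight up by 25 mm to free it.
- jig_mark (a point): Point fixed to the jig at the height of the top face of its steel slot plate (46 mm above the bench); z up, x along the slot, towards the blank. The plate (118 by 84 mm, firmly clamped) may stand up to 9 mm to either side, +y or -y, of this point; that offset is not measured: find the slot by sight or by sliding the crossbar lightly across. Through slot: 32 mm along x, 10.4 mm along y, at x = 0.
- jig_groove (a point): 8 mm below jig_mark: the level of the plate's underside, same axes. In it a groove, 11.6 mm wide and 4 mm deep, crosses the slot's middle along y. The toggle turns (either way) only with its crossbar wholly below this level, its underside 17 to 21 mm below the plate's top; turned, the spring lifts it into the groove, underside 12 mm below the top. It may catch on the groove's edge: ease it up in the hand and check before leaving.
- jig_stop (a point): 22 mm below jig_mark: where the spring pad under the slot becomes solid, same axes. The pad meets the crossbar's underside 7 mm below the plate's top face, pushing up with 2.4 N, and 0.4 N more per mm pressed (8.4 N at this stop). It is damped (0.7 N more per 10 mm/s). It moves with the plate.
- jig: The fixed sanding jig with all it carries: aluminium base 250 mm (x, -60 to 190) by 120 mm (y), origin on its underside straight below jig_mark; same axes. Wooden rests with a pen blank stand on it from x = 82 to 192 mm, within 22 mm of its middle line and up to 80 mm above the bench.
- polish_jar: Bystander: closed jar, 56 mm across, 60 mm high, standing on the bench; origin at its underside's centre.
- screwdriver: Bystander: screwdriver lying on the bench.
- wax_block: Bystander: brown polishing wax block, 70 by 35 by 25 mm, on the bench; origin at its underside's centre.

How it is judged (in metres and radians):
On the way:
1. the crossbar is through the slot, lengthwise, pressed below the plate (z of toggle_bar in the frame of jig_mark below -0.0115 m and horizontal distance between toggle_bar and jig_mark below 0.018 m and angle between the x axis of toggle_bar and the x axis of jig_mark, either way round below 0.4 rad), for 0.1 s.
At the end, for the whole second after the job is handed in: The toggle stands released and at rest in the slot plate, turned crosswise to the slot (crossbar within 0.2 rad of the jig's y axis), sprung up into the groove: crossbar centre 6 to 9.7 mm below the plate's top face, within 16 mm of the jig_mark point seen from above, tilted less than 0.2 rad (angle between the x axis of toggle_bar and the y axis of jig_mark, either way round below 0.2 rad and z of toggle_bar in the frame of jig_mark between -0.0097 and -0.006 m and horizontal distance between toggle_bar and jig_mark below 0.016 m and angle between toggle_bar's own z axis and vertical below 0.2 rad and linear speed of toggle below 0.02 m/s); the robot touches nothing.
It fails at once if the jig is loaded with more than 25 N by the toggle (contact force between toggle and jig above 25 N).
It fails at once if the robot itself presses on the jig with more than 25 N (contact force between any of the fingers, the arm and jig above 25 N).
It fails at once if a bystander is moved by more than 15 mm (distance of any of polish_jar, screwdriver, wax_block from where it was at the start of the episode above 0.015 m).
It also fails if it takes over 70 s, if anything falls off the work surface, if the arm or the gripper's body presses on something with over 40 N, if the wrist force passes 120 N, or if a joint passes its speed limit or range.

## Working session

There is one attempt and no reset: what is moved stays moved. The work goes in short steps, Python scripts to look and compute and a tool call to move; the robot and the scene stay as the last step left them, time stands still between calls to the robot, and variables do not carry over. Pictures are saved under pics/ and viewed, at most 10 in all, crops included, and the job is handed in when it is done.

Besides the shell and the picture viewer there is one more tool, called after "Request:" as a command line: name --pt "numbers of a row" for each row, then --argument value for the rest. step_arm: Moves the arm, as the interface text tells. Scaled input: -1 to 1 covers 0.3 m each way for a shift and 45 degrees each way for a turn. Its arguments: {"type":"object","properties":{"steps":{"type":"array"}},"required":["steps"]}

```bash
mkdir -p pics; ls; cat > h.py <<'E'
from rig import *
import numpy as np, cv2
def ray(c,u,v):
    h=c["image"].shape[0]; f=h/2/np.tan(np.radians(c["vertical_fov"]/2))
    d=np.array([(u-c["cx"])/f,(v-c["cy"])/f,1.])
    T=np.array(c["world_from_camera"]); return T[:3,3],T[:3,:3]@d
def plane(c,u,v,z):
    o,d=ray(c,u,v); return o+d*(z-o[2])/d[2]
def proj(c,p):
    h=c["image"].shape[0]; f=h/2/np.tan(np.radians(c["vertical_fov"]/2))
    q=np.linalg.inv(np.array(c["world_from_camera"]))@np.r_[p,1]
    return np.array([c["cx"]+f*q[0]/q[2],c["cy"]+f*q[1]/q[2]])
def cap(n):
    s=read_state(); c=capture(n)
    if "T_tool_cam" in c:
        T=np.eye(4);T[:3,:3]=s["tcp_rot"];T[:3,3]=s["position"]
        c["world_from_camera"]=T@np.array(c["T_tool_cam"])
    return c
def save(c,n): cv2.imwrite("pics/"+n,c["image"][:,:,::-1])
E
python3 - <<'E'
from h import *
import pickle
d={}
for n in("scene","side","wrist"):
    c=cap(n);save(c,n+"0.png");d[n]=c;print(n,c["vertical_fov"],c["cx"],c["cy"],np.round(c["world_from_camera"],3).tolist())
pickle.dump(d,open("d0.pkl","wb"))
s=read_state();print(s)
E
```

```text
pics
scene 52.609527267942525 326.2997674428105 236.87882418067358 [[-0.797, 0.457, -0.394, 0.945], [0.603, 0.585, -0.542, 0.653], [-0.017, -0.67, -0.742, 0.948], [0.0, 0.0, 0.0, 1.0]]
side 46.23518699078565 323.7249113244497 244.01233312008898 [[-0.965, 0.162, -0.205, 0.722], [0.261, 0.651, -0.713, 0.814], [0.018, -0.742, -0.67, 0.832], [0.0, 0.0, 0.0, 1.0]]
wrist 63.34539105141654 312.6748497598876 235.88149768187554 [[0.281, -0.921, -0.27, 0.249], [-0.96, -0.27, -0.078, -0.578], [-0.001, 0.281, -0.96, 0.384], [0.0, 0.0, 0.0, 1.0]]
{'time_s': 0.15, 'joint_positions': array([-8.39654277e+01,  3.02690235e+01,  8.21424685e+01, -8.90629016e-04,
        6.76883387e+01, -1.02270205e+01]), 'qvel': array([-0.0848691 , -0.06869229, -0.19891791, -0.02727291, -0.11739335,
       -0.03449909]), 'tau': array([ 7.22123659e-04, -4.40431237e+01, -1.76842725e+01,  6.33568573e-02,
        5.52288454e-02, -1.06297628e-04]), 'position': array([ 0.1749837 , -0.59943843,  0.24675544]), 'tcp_rot': array([[ 9.59991589e-01,  2.80028766e-01, -1.97474120e-04],
       [ 2.80028680e-01, -9.59990074e-01,  1.73120647e-03],
       [ 2.95214415e-04, -1.71724206e-03, -9.99998482e-01]]), 'force': array([1.51989211e-04, 3.91855512e-01, 5.23038487e-01]), 'moment': array([0.0486754 , 0.02952025, 0.01304289]), 'grasp_force': 0.0, 'opening': 1.002578938467386}
```

View pics/scene0.png

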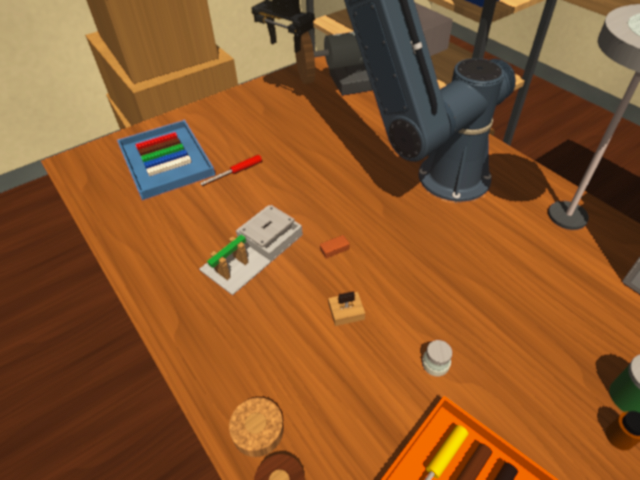

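View pics/side0.png

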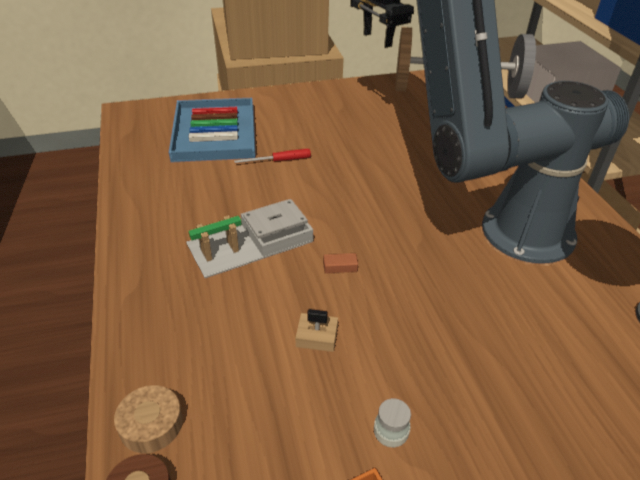

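The scene view shows the paddle at about (346,297) and the slot at about (266,225). In the side view they are at about (318,316) and (275,216). Next I'll measure both in both views.

```bash
cat > m.py <<'E'
from h import *
import pickle
d=pickle.load(open("d0.pkl","rb"))
def tri(pa,pb):
    A=[];b=[]
    for n,(u,v) in(("scene",pa),("side",pb)):
        o,r=ray(d[n],u,v);r/=np.linalg.norm(r);P=np.eye(3)-np.outer(r,r);A.append(P);b.append(P@o)
    x=np.linalg.lstsq(np.vstack(A),np.hstack(b),rcond=None)[0]
    return x,[np.round(proj(d[n],x)-p,1) for n,p in(("scene",pa),("side",pb))]
def dark(n,box,th):
    x0,y0,x1,y1=box;g=d[n]["image"][y0:y1,x0:x1].max(2)
    w=np.clip(th-g.astype(float),0,None);m=(g<th).astype(np.uint8)
    k,l,st,ce=cv2.connectedComponentsWithStats(m);i=1+np.argmax(st[1:,4]);
    r=cv2.minAreaRect(np.argwhere(l==i)[:,::-1].astype(np.float32))
    return ce[i]+[x0,y0],st[i,4],(np.add(r[0],[x0,y0]),r[1],r[2]),cv2.boxPoints(r)+[x0,y0]
B={}
for nm,bs,bi,th in(("paddle",(330,285,365,306),(300,303,336,324),60),("slot",(255,215,280,235),(262,208,290,224),120)):
    a=dark("scene",bs,th);b=dark("side",bi,th)
    print(nm,a[:3],b[:3]);x,e=tri(a[0],b[0]);print(np.round(x,4),e)
    z=.046 if nm=="slot" else .070
    for n,q in(("scene",a),("side",b)):
        print(n,"plane",np.round(plane(d[n],*q[0],z),4),np.round([plane(d[n],*p,z)[:2] for p in q[3]],4).tolist())
E
python3 m.py
python3 - <<'E'
from h import *
import pickle
d=pickle.load(open("d0.pkl","rb"))
a=d["scene"]["image"][195:335,190:380];b=d["side"]["image"][195:355,180:380]
z=lambda i:cv2.resize(i,(400,600*400//600),interpolation=cv2.INTER_CUBIC)
a=cv2.resize(a,(400,295),interpolation=cv2.INTER_CUBIC);b=cv2.resize(b,(400,320),interpolation=cv2.INTER_CUBIC)
o=np.zeros((320,800,3),np.uint8);o[:295,:400]=a;o[:,400:]=b
cv2.imwrite("pics/z0.png",o[:,:,::-1])
E
```

```text
paddle (array([345.85858586, 297.3030303 ]), np.int32(99), (array([345.7692318 , 297.34615421]), (7.2562971115112305, 13.924245834350586), 78.69007110595703)) (array([317.08071749, 315.95515695]), np.int32(223), (array([317.07423592, 315.94323158]), (19.295902252197266, 11.894733428955078), 7.594642639160156))
[0.5455 0.172  0.0545] [array([-0. ,  0.1]), array([ 0. , -0.1])]
scene plane [0.5523 0.1802 0.07  ] [[0.562, 0.1655], [0.5337, 0.1782], [0.5432, 0.1948], [0.5711, 0.1821]]
side plane [0.5492 0.1849 0.07  ] [[0.5695, 0.1907], [0.5602, 0.1648], [0.5286, 0.179], [0.5384, 0.2045]]
slot (array([266.5, 224.5]), np.int32(16), (array([266.50000191, 224.50000095]), (1.4142134189605713, 8.485280990600586), 45.0)) (array([274.7826087 , 216.60869565]), np.int32(23), (array([274.86792564, 216.53773594]), (2.060408115386963, 10.714122772216797), 74.05460357666016))
[ 0.5615 -0.1341  0.0461] [array([-0.1,  0.2]), array([ 0.1, -0.2])]
scene plane [ 0.5609 -0.1347  0.046 ] [[0.5728, -0.1328], [0.5491, -0.1413], [0.549, -0.1367], [0.5726, -0.1282]]
side plane [ 0.5619 -0.1336  0.046 ] [[0.5735, -0.135], [0.5495, -0.1396], [0.5497, -0.1326], [0.5736, -0.128]]
```

View pics/z0.png

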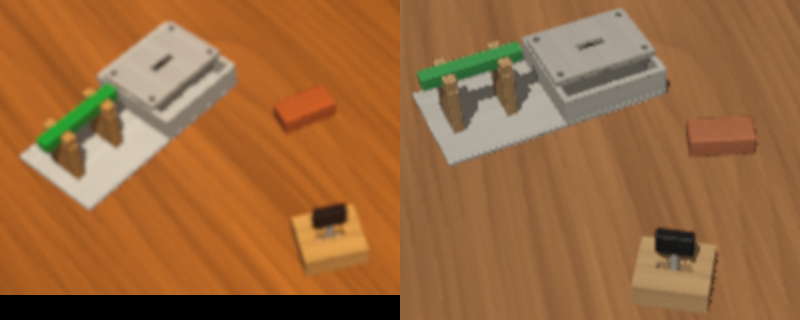

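Both triangulated points check out: the slot comes to z = 0.046 and the paddle to about 0.055 (0.058 expected), with yaws of about 15° and −24°. I'll move over the jig first for a close wrist view.

Request:
step_arm --pt "0.867 -0.583 0 0 0 0 -1" --pt "0.867 -0.583 0 0 0 0 -1" --pt "0.867 -0.583 0 0 0 0 -1" --pt "0.867 -0.583 0 0 0 0 -1" --pt "0.867 -0.583 0 0 0 0 -1" --pt "0.867 -0.583 0 0 0 0 -1" --pt "0.867 -0.583 0 0 0 0 -1" --pt "0.867 -0.583 0 0 0 0 -1"

```text
time_s: 0.82
position: [0.3774, -0.355, 0.2473]
tcp_rot: [[0.959, 0.282, -0.0], [0.282, -0.959, 0.003], [0.001, -0.003, -1.0]]
force: [-0.1, -0.2, 0.2]
opening: 0.998
grasp_force: 0.0
```

Request:
step_arm --pt "0.8 -0.54 0.15 0 0 0 -1" --pt "0.8 -0.54 0.15 0 0 0 -1" --pt "0.8 -0.54 0.15 0 0 0 -1" --pt "0.8 -0.54 0.15 0 0 0 -1" --pt "0.8 -0.54 0.15 0 0 0 -1" --pt "0.8 -0.54 0.15 0 0 0 -1" --pt "0.8 -0.54 0.15 0 0 0 -1" --pt "0.8 -0.54 0.15 0 0 0 -1"

```text
time_s: 1.48
position: [0.5639, -0.1306, 0.2013]
tcp_rot: [[0.958, 0.286, 0.001], [0.286, -0.958, 0.003], [0.002, -0.002, -1.0]]
force: [0.7, 0.0, 0.8]
opening: 1.003
grasp_force: 0.0
```

```bash
cat >> h.py <<'E'
from scipy.spatial.transform import Rotation as Ro
def go(p,yaw):
    "tool pointing down at TCP p, tool x at yaw: print shift and turn in move units"
    s=read_state();R=np.array(s["tcp_rot"]);a=np.radians(yaw);c,n=np.cos(a),np.sin(a)
    G=np.array([[c,n,0],[n,-c,0],[0,0,-1.]])
    print("t",s["time_s"],"at",np.round(s["position"],4),"yaw",round(np.degrees(np.arctan2(R[1,0],R[0,0])),2),"F",np.round(s["force"],2),"M",np.round(s["moment"],2),"open",round(s["opening"],3),"g",round(s["grasp_force"],1))
    print(" shift",np.round(R.T@(np.array(p)-s["position"])/.3,4)," turn",np.round(Ro.from_matrix(R.T@G).as_rotvec(degrees=True)/45,4))
E
python3 - <<'E'
from h import *
import pickle
go([.5615,-.134,.2],16)
c=cap("wrist");save(c,"wj.png");pickle.dump(c,open("wj.pkl","wb"))
E
```

```text
t 1.4833 at [ 0.5639 -0.1306  0.2013] yaw 16.61 F [0.66 0.01 0.82] M [-0.02  0.02  0.02] open 1.003 g 0.0
 shift [-0.0109  0.0084  0.0043]  turn [-0.0031 -0.0024  0.0136]
```

View pics/wj.png

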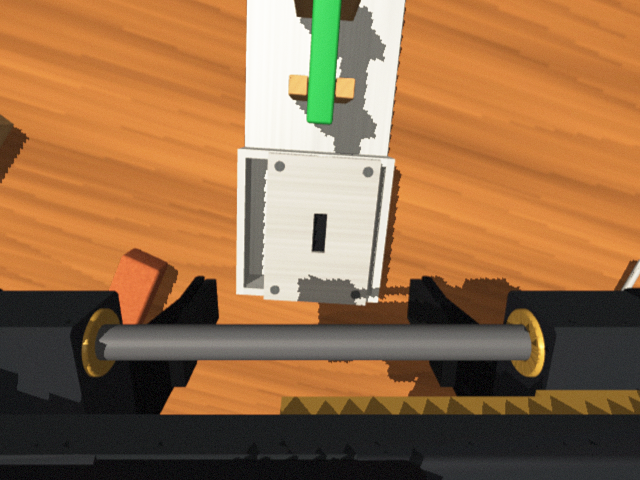

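The wrist view shows the slot at (319,232), almost upright in the picture, and the plate shifted towards the right side of the base. I'll measure the slot's rectangle with the arm settled.

```bash
cat > slot.py <<'E'
from h import *
def slot(c,box,z=.046,th=70):
    x0,y0,x1,y1=box;g=c["image"][y0:y1,x0:x1].max(2);m=(g<th).astype(np.uint8)
    k,l,st,ce=cv2.connectedComponentsWithStats(m);i=1+np.argmax(st[1:,4])
    pts=np.array([plane(c,u+x0,v+y0,z)[:2] for v,u in np.argwhere(l==i)])*1000
    r=cv2.minAreaRect(pts.astype(np.float32));b=cv2.boxPoints(r)
    e=[b[1]-b[0],b[2]-b[1]];e=max(e,key=np.linalg.norm)
    return np.round(r[0],2),np.round(r[1],2),round(np.degrees(np.arctan2(e[1],e[0])),2),st[i,4]
E
python3 - <<'E'
from slot import *
cap("wrist")
c=cap("wrist");print(slot(c,(300,200,340,265)));print(slot(c,(300,200,340,265),th=120))
go([.547,.174,.2],-24)
E
```

```text
(array([ 559.29, -136.59]), array([29.91,  9.16]), np.float32(12.68), np.int32(436))
(array([ 559.11, -136.63]), array([30.79,  9.88]), np.float32(13.28), np.int32(479))
t 1.6333 at [ 0.5605 -0.136   0.2021] yaw 16.36 F [-0.19 -0.81  0.33] M [ 0.   -0.06  0.02] open 0.999 g 0.0
 shift [ 0.248  -1.0042  0.0071]  turn [1.00e-04 1.70e-03 8.97e-01]
```

Request:
step_arm --pt "0.248 -1 0 0 0 0.9 -1" --pt "0.248 -1 0 0 0 0.9 -1" --pt "0.248 -1 0 0 0 0.9 -1" --pt "0.248 -1 0 0 0 0.9 -1" --pt "0.248 -1 0 0 0 0.9 -1" --pt "0.248 -1 0 0 0 0.9 -1" --pt "0.248 -1 0 0 0 0.9 -1" --pt "0.248 -1 0 0 0 0.9 -1"

```text
time_s: 2.3
position: [0.5478, 0.1724, 0.203]
tcp_rot: [[0.91, -0.414, 0.0], [-0.414, -0.91, -0.0], [0.0, -0.0, -1.0]]
force: [0.2, -0.4, 0.1]
opening: 1.005
grasp_force: 0.0
```

Request:
step_arm --pt "0 0 0 0 0 0 -1" --pt "0 0 0 0 0 0 -1" --pt "0 0 0 0 0 0 -1"

```text
time_s: 2.55
position: [0.5482, 0.1706, 0.2027]
tcp_rot: [[0.911, -0.412, 0.0], [-0.412, -0.911, -0.001], [0.0, 0.001, -1.0]]
force: [0.4, -0.5, 0.8]
opening: 1.001
grasp_force: 0.0
```

```bash
python3 - <<'E'
from slot import *
import pickle
c=cap("wrist");save(c,"wt.png");pickle.dump(c,open("wt.pkl","wb"))
go([.547,.174,.2],-24)
print(proj(c,[.547,.174,.07]))
u,v=map(int,proj(c,[.547,.174,.07]))
print(slot(c,(u-60,v-35,u+60,v+35),z=.07,th=50))
E
```

```text
t 2.6 at [0.5484 0.1702 0.2027] yaw -24.37 F [-0.91 -0.7  -0.  ] M [ 0.06  0.   -0.07] open 0.999 g 0.0
 shift [-0.0093 -0.0095  0.009 ]  turn [ 0.0008 -0.0002 -0.0083]
[308.85716352 235.84180061]
(array([546.62, 171.6 ]), array([ 9.99, 38.47]), np.float32(-24.01), np.int32(468))
```

View pics/wt.png

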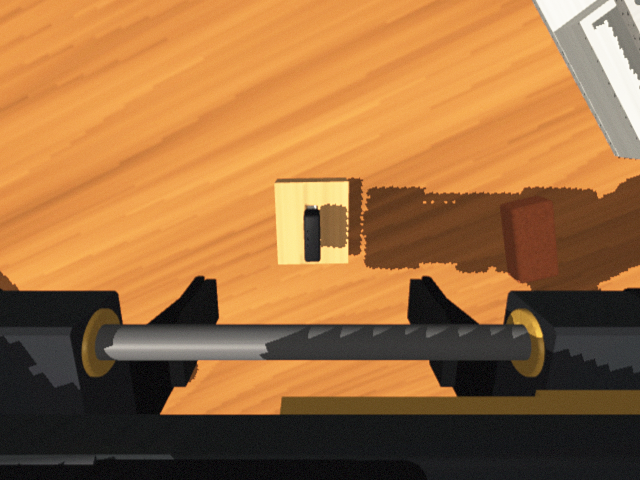

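The paddle is at (312,233), near the picture centre. Its top is at (0.5466, 0.1716) with yaw −24°, and 38×10 mm fits the 36×12 paddle. The wax block is well clear on the right. I'll half close the gripper and descend.

```bash
python3 -c "
from h import *
go([.5467,.1716,.065],-24)"
```

```text
t 2.6 at [0.5484 0.1702 0.2027] yaw -24.37 F [-0.91 -0.7  -0.  ] M [ 0.06  0.   -0.07] open 0.999 g 0.0
 shift [-0.007  -0.0021  0.459 ]  turn [ 0.0008 -0.0002 -0.0083]
```

Request:
step_arm --pt "-0.007 -0.002 0.1 0 0 -0.008 -0.2" --pt "-0.007 -0.002 0.2 0 0 -0.008 -0.2" --pt "-0.007 -0.002 0.3 0 0 -0.008 -0.2" --pt "-0.007 -0.002 0.38 0 0 -0.008 -0.2" --pt "-0.007 -0.002 0.43 0 0 -0.008 -0.2" --pt "-0.007 -0.002 0.459 0 0 -0.008 -0.2" --pt "-0.007 -0.002 0.459 0 0 -0.008 -0.2" --pt "-0.007 -0.002 0.459 0 0 -0.008 -0.2"

```text
time_s: 3.27
position: [0.5471, 0.1724, 0.065]
tcp_rot: [[0.914, -0.407, 0.0], [-0.407, -0.914, -0.0], [0.0, 0.0, -1.0]]
force: [-0.8, -0.6, 0.4]
opening: 0.606
grasp_force: 0.0
```

```bash
python3 - <<'E'
from h import *
go([.5467,.1716,.065],-24)
a=cap("side")["image"][240:360,240:400];b=cap("wrist")["image"][150:450,150:470]
o=np.zeros((300,720,3),np.uint8);o[:,:400]=cv2.resize(a,(400,300));o[:,400:]=b
cv2.imwrite("pics/g.png",o[:,:,::-1])
E
```

```text
t 3.2667 at [0.5471 0.1724 0.065 ] yaw -23.99 F [-0.82 -0.61  0.42] M [ 0.09  0.01 -0.01] open 0.606 g 0.0
 shift [0.     0.0031 0.    ]  turn [ 0.0001 -0.0001  0.0001]
```

View pics/g.png

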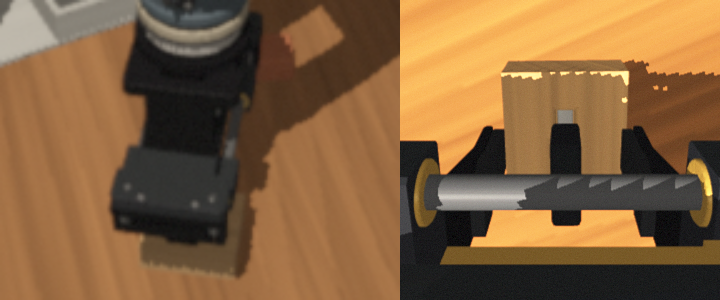

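The paddle is centred between the fingers: column 565 in the composite, with the fingers midway at about 563. Closing now, then lifting straight up.

Request:
step_arm --pt "0 0 0 0 0 0 1" --pt "0 0 0 0 0 0 1" --pt "0 0 0 0 0 0 1" --pt "0 0 0 0 0 0 1" --pt "0 0 0 0 0 0 1" --pt "0 0 0 0 0 0 1" --pt "0 0 0 0 0 0 1" --pt "0 0 0 0 0 0 1"

```text
time_s: 4.03
position: [0.5465, 0.1737, 0.0649]
tcp_rot: [[0.914, -0.405, -0.0], [-0.405, -0.914, -0.0], [0.0, 0.0, -1.0]]
force: [0.3, -0.9, 0.3]
opening: 0.133
grasp_force: 30.0
```

Request:
step_arm --pt "0 0 -0.015 0 0 0 1" --pt "0 0 -0.03 0 0 0 1" --pt "0 0 -0.06 0 0 0 1" --pt "0 0 -0.1 0 0 0 1" --pt "0 0 -0.17 0 0 0 1" --pt "0 0 -0.25 0 0 0 1" --pt "0 0 -0.3 0 0 0 1" --pt "0 0 -0.3 0 0 0 1"

```text
time_s: 4.7
position: [0.5492, 0.1742, 0.1595]
tcp_rot: [[0.914, -0.405, 0.009], [-0.405, -0.914, 0.001], [0.008, -0.005, -1.0]]
force: [0.0, 0.8, -0.3]
opening: 0.135
grasp_force: 30.0
```

```bash
python3 - <<'E'
from h import *
go([.5592,-.1366,.17],13)
a=cap("side")["image"][170:360,240:400];b=cap("wrist")["image"][120:470,150:470]
o=np.zeros((400,700,3),np.uint8);o[:380,:320]=cv2.resize(a,(320,380));o[:350,340:660]=b
cv2.imwrite("pics/l.png",o[:,:,::-1])
E
```

```text
t 4.7 at [0.5492 0.1742 0.1595] yaw -23.87 F [ 0.02  0.77 -0.3 ] M [ 0.06 -0.05  0.04] open 0.135 g 30.0
 shift [ 0.4499  0.9336 -0.036 ]  turn [-0.0025 -0.0114 -0.8193]
```

View pics/l.png

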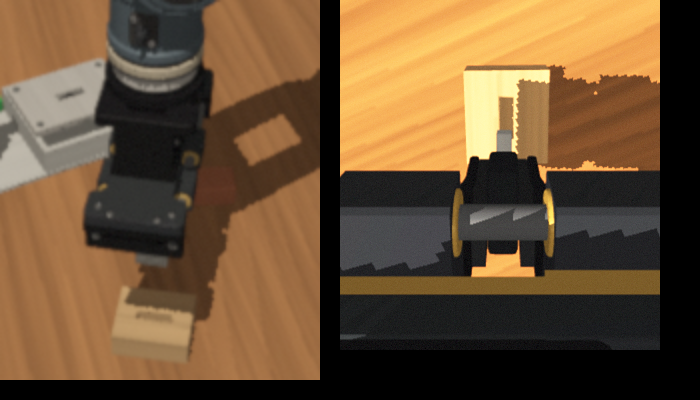

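The toggle is held, with the bar tip visible at composite (503,140) below the paddle, and the stand is empty. Next I'll go over the near side of the jig so the slot shows just ahead of the bar.

Request:
step_arm --pt "0.03 0.08 0 0 0 -0.1 1" --pt "0.08 0.2 0 0 0 -0.22 1" --pt "0.125 0.34 0 0 0 -0.35 1" --pt "0.17 0.48 0 0 0 -0.48 1" --pt "0.22 0.62 0 0 0 -0.61 1" --pt "0.27 0.76 0 0 0 -0.72 1" --pt "0.32 0.9 0 0 0 -0.82 1" --pt "0.357 1 0 0 0 -0.82 1"

```text
time_s: 5.47
position: [0.5217, -0.1414, 0.1535]
tcp_rot: [[0.974, 0.228, -0.003], [0.228, -0.974, 0.002], [-0.002, -0.002, -1.0]]
force: [0.1, 0.6, -0.6]
opening: 0.138
grasp_force: 30.0
```

Request:
step_arm --pt "0 0 0 0 0 0 1" --pt "0 0 0 0 0 0 1" --pt "0 0 0 0 0 0 1" --pt "0 0 0 0 0 0 1"

```text
time_s: 5.8
position: [0.5224, -0.1384, 0.154]
tcp_rot: [[0.974, 0.226, -0.002], [0.226, -0.974, 0.002], [-0.002, -0.002, -1.0]]
force: [0.1, -0.5, -0.1]
opening: 0.137
grasp_force: 30.0
```

```bash
python3 - <<'E'
from slot import *
import pickle
go([.5592,-.1366,.125],13)
c=cap("wrist");save(c,"ws.png");pickle.dump((c,read_state()["position"]),open("ws.pkl","wb"))
print(proj(c,[.5592,-.1366,.046]))
E
```

```text
t 5.8 at [ 0.5224 -0.1384  0.154 ] yaw 13.08 F [ 0.13 -0.49 -0.08] M [ 0.04 -0.02 -0.  ] open 0.137 g 30.0
 shift [0.1209 0.0222 0.0965]  turn [-0.0026  0.0025  0.0018]
[323.81900211 188.05294059]
```

View pics/ws.png

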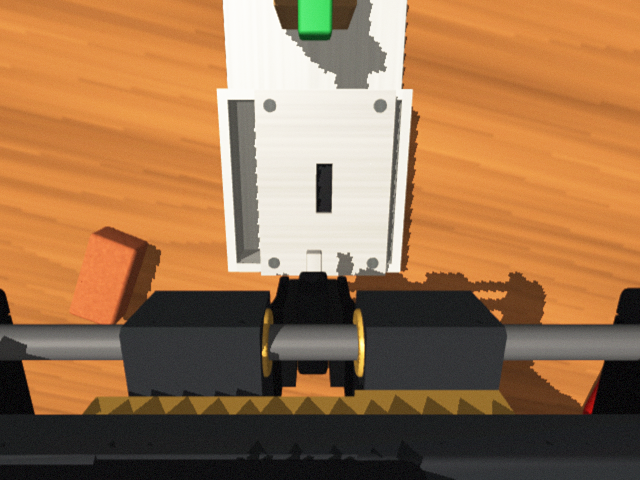

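The slot is at (324,188) and the bar's light top face is at about (314.5, 250–270). I'll compute both with the same camera.

```bash
python3 - <<'E'
from slot import *
import pickle
c,p=pickle.load(open("ws.pkl","rb"))
for th in(70,120):print(slot(c,(305,155,345,222),th=th))
g=c["image"].astype(int).sum(2)//3
for r in range(246,274,3):print(r,g[r,298:332].tolist())
R=np.array(read_state()["tcp_rot"])
for zz in(.0509,.0589):
  for u in(307,314.5,322):
    q=plane(c,u,250,p[2]-zz);print(zz,u,np.round(R.T@(q-p)*1000,1))
E
```

```text
(array([ 559.32, -136.7 ]), array([30.05,  8.92]), np.float32(13.3), np.int32(696))
(array([ 558.94, -136.53]), array([30.71,  9.67]), np.float32(13.26), np.int32(757))
246 [227, 227, 230, 229, 229, 226, 229, 229, 228, 228, 228, 228, 230, 228, 228, 227, 227, 231, 230, 229, 229, 228, 227, 229, 228, 228, 227, 228, 228, 228, 228, 227, 228, 229]
249 [231, 231, 231, 231, 231, 232, 232, 232, 230, 213, 206, 213, 213, 210, 208, 211, 212, 208, 208, 210, 208, 210, 215, 231, 233, 231, 232, 231, 230, 232, 232, 230, 230, 231]
252 [232, 229, 232, 230, 230, 231, 230, 230, 190, 149, 146, 147, 140, 142, 140, 137, 138, 139, 141, 138, 134, 136, 111, 136, 221, 231, 231, 229, 230, 230, 230, 230, 227, 229]
255 [235, 234, 235, 236, 236, 234, 236, 237, 221, 231, 234, 236, 236, 234, 234, 233, 233, 230, 232, 230, 227, 231, 209, 172, 228, 236, 235, 236, 235, 237, 235, 235, 234, 235]
258 [234, 234, 232, 233, 234, 234, 233, 232, 221, 231, 235, 236, 235, 234, 234, 232, 233, 232, 231, 230, 229, 232, 208, 169, 225, 234, 232, 232, 234, 230, 231, 233, 233, 232]
261 [232, 233, 233, 233, 232, 233, 232, 233, 219, 228, 2
[... 264 characters left out ...]
234, 234, 235, 233, 235, 234]
267 [232, 234, 230, 233, 229, 232, 231, 232, 217, 227, 235, 235, 235, 234, 233, 232, 233, 229, 229, 230, 229, 231, 204, 166, 225, 236, 232, 231, 233, 232, 234, 230, 232, 232]
270 [230, 229, 235, 232, 232, 234, 236, 235, 214, 232, 238, 239, 238, 237, 237, 237, 235, 234, 231, 233, 232, 233, 203, 162, 223, 231, 230, 230, 231, 231, 229, 227, 230, 230]
273 [236, 216, 115, 38, 20, 13, 20, 12, 11, 10, 9, 14, 12, 18, 12, 18, 10, 20, 12, 11, 10, 11, 12, 12, 15, 17, 20, 42, 169, 228, 231, 231, 231, 231]
0.0509 307 [13.7 -3.1 50.9]
0.0509 314.5 [13.7  0.8 50.9]
0.0509 322 [13.7  4.6 50.9]
0.0589 307 [11.1 -3.2 58.9]
0.0589 314.5 [11.1  0.8 58.9]
0.0589 322 [11.1  4.8 58.9]
```

By the same camera, the bar's end sits at tool x 11.9 mm, so the bar centre is at −2.1 mm, and at y 0.8 mm. To align with the slot the tool must move +38.4 mm in x and +5.9 mm in y. I'll stop about 7 mm above the plate and check.

Request:
step_arm --pt "0.03 0.005 0.02 0 0 -0.004 1" --pt "0.06 0.01 0.05 0 0 -0.004 1" --pt "0.09 0.0145 0.08 0 0 -0.004 1" --pt "0.115 0.0195 0.11 0 0 -0.004 1" --pt "0.128 0.0195 0.13 0 0 -0.004 1" --pt "0.128 0.0195 0.14 0 0 -0.004 1" --pt "0.128 0.0195 0.14 0 0 -0.004 1" --pt "0.128 0.0195 0.14 0 0 -0.004 1"

```text
time_s: 6.52
position: [0.5615, -0.1368, 0.1123]
tcp_rot: [[0.974, 0.228, -0.001], [0.228, -0.974, 0.001], [-0.001, -0.001, -1.0]]
force: [-0.4, -0.4, -0.6]
opening: 0.138
grasp_force: 30.0
```

```bash
python3 - <<'E'
from slot import *
import pickle
cap("wrist")
go([.5592,-.1366,.105],13.2)
c=cap("wrist");pickle.dump((c,read_state()),open("wn.pkl","wb"))
a=cv2.resize(c["image"][200:300,250:380],(780,600),interpolation=cv2.INTER_CUBIC);cv2.imwrite("pics/wn.png",a[:,:,::-1])
E
```

```text
t 6.5667 at [ 0.5617 -0.137   0.1128] yaw 13.2 F [ 0.7  -0.84 -0.15] M [0.08 0.05 0.04] open 0.137 g 30.0
 shift [-0.0078 -0.0031  0.026 ]  turn [-0.0004  0.0006 -0.0001]
```

View pics/wn.png

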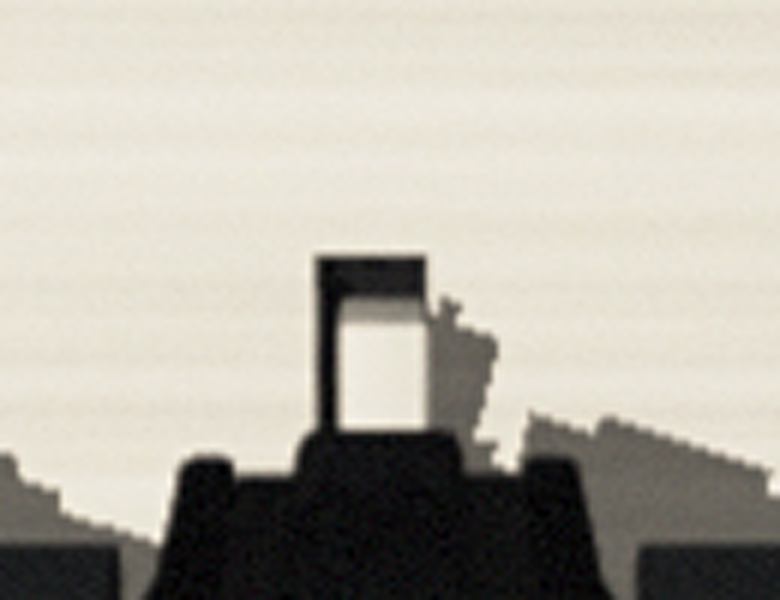

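Close view (6×): slot columns are 315–425 with the far edge at 256, and bar columns are 337–427 with the front lower edge at 297. The bar is about 1 mm too far right, so I'll compute the exact offset.

```bash
python3 - <<'E'
from slot import *
import pickle
c,s=pickle.load(open("wn.pkl","rb"));R=np.array(s["tcp_rot"]);p=s["position"]
f=lambda u,v,z:np.round(R.T@(plane(c,250+u/6-.4,200+v/6-.4,z)-p)*1000,2)
print("slot",f(315,256,.046),f(425,256,.046));print("bar bottom",f(339,297,p[2]-.0589),f(425,297,p[2]-.0589));print("bar top",f(337,320,p[2]-.0509),f(427,320,p[2]-.0509))
E
```

```text
slot [13.05 -6.29 67.07] [13.05  3.81 67.07]
bar bottom [11.79 -3.96 58.9 ] [11.8   3.65 58.9 ]
bar top [12.38 -4.   50.9 ] [12.39  3.66 50.9 ]
```

Request:
step_arm --pt "-0.0035 -0.0036 0.005 0 0 0 1" --pt "-0.0035 -0.0036 0.012 0 0 0 1" --pt "-0.0035 -0.0036 0.02 0 0 0 1" --pt "-0.0035 -0.0036 0.024 0 0 0 1" --pt "-0.0035 -0.0036 0.026 0 0 0 1" --pt "-0.0035 -0.0036 0.028 0 0 0 1" --pt "-0.0035 -0.0036 0.03 0 0 0 1" --pt "-0.0035 -0.0036 0.03 0 0 0 1"

```text
time_s: 7.28
position: [0.5607, -0.1362, 0.1037]
tcp_rot: [[0.974, 0.228, -0.0], [0.228, -0.974, 0.0], [-0.0, -0.0, -1.0]]
force: [-0.8, -0.8, -0.0]
opening: 0.134
grasp_force: 30.0
```

Request:
step_arm --pt "0 0 0.002 0 0 0 1" --pt "0 0 0.003 0 0 0 1" --pt "0 0 0.003 0 0 0 1"

```text
time_s: 7.53
position: [0.5607, -0.1362, 0.1029]
tcp_rot: [[0.974, 0.228, -0.0], [0.228, -0.974, 0.0], [-0.0, -0.0, -1.0]]
force: [-0.0, -0.7, -0.8]
opening: 0.135
grasp_force: 30.0
```

```bash
python3 - <<'E'
from slot import *
import pickle
go([.5592,-.1366,.09],13.2)
c=cap("wrist");pickle.dump((c,read_state()),open("wn2.pkl","wb"))
a=cv2.resize(c["image"][200:300,250:380],(780,600),interpolation=cv2.INTER_CUBIC);cv2.imwrite("pics/wn2.png",a[:,:,::-1])
E
```

```text
t 7.5333 at [ 0.5607 -0.1362  0.1029] yaw 13.2 F [-0.03 -0.67 -0.79] M [0.01 0.01 0.01] open 0.135 g 30.0
 shift [-0.0053  0.0002  0.0431]  turn [-0.  0. -0.]
```

There is no force with the underside 2 mm below the plate top, so the bar has entered the slot. Pressing on gently.

Request:
step_arm --pt "0 0 0.003 0 0 0 1" --pt "0 0 0.006 0 0 0 1" --pt "0 0 0.009 0 0 0 1" --pt "0 0 0.012 0 0 0 1" --pt "0 0 0.015 0 0 0 1" --pt "0 0 0.018 0 0 0 1" --pt "0 0 0.021 0 0 0 1" --pt "0 0 0.024 0 0 0 1"

```text
time_s: 8.25
position: [0.5608, -0.1362, 0.096]
tcp_rot: [[0.974, 0.228, 0.0], [0.228, -0.974, -0.0], [0.0, 0.0, -1.0]]
force: [-1.0, -0.4, 2.8]
opening: 0.136
grasp_force: 30.0
```

```bash
python3 -c "
from h import *
go([.5607,-.1362,.0859],13.2)"
```

```text
t 8.25 at [ 0.5608 -0.1362  0.096 ] yaw 13.21 F [-1.04 -0.45  2.82] M [0.08 0.13 0.05] open 0.136 g 30.0
 shift [-0.0004  0.      0.0336]  turn [ 0.0001 -0.0001  0.0001]
```

Pad force is 2.8 N at about 9 mm depth, as expected (2.4 N plus 0.4 N/mm). Continuing to 19 mm.

Request:
step_arm --pt "0 0 0.003 0 0 0 1" --pt "0 0 0.007 0 0 0 1" --pt "0 0 0.011 0 0 0 1" --pt "0 0 0.015 0 0 0 1" --pt "0 0 0.019 0 0 0 1" --pt "0 0 0.023 0 0 0 1" --pt "0 0 0.027 0 0 0 1" --pt "0 0 0.03 0 0 0 1"

```text
time_s: 8.92
position: [0.5609, -0.1362, 0.087]
tcp_rot: [[0.974, 0.228, 0.0], [0.228, -0.974, -0.0], [0.0, 0.0, -1.0]]
force: [-2.1, 0.9, 6.5]
opening: 0.134
grasp_force: 30.0
```

Request:
step_arm --pt "0 0 0.003 0 0 0 1" --pt "0 0 0.003 0 0 0 1" --pt "0 0 0.003 0 0 0 1" --pt "0 0 0.003 0 0 0 1"

```text
time_s: 9.25
position: [0.5609, -0.1362, 0.0861]
tcp_rot: [[0.974, 0.228, 0.0], [0.228, -0.974, -0.0], [0.0, 0.0, -1.0]]
force: [-1.1, 0.1, 6.0]
opening: 0.134
grasp_force: 30.0
```

```bash
python3 -c "
from h import *
go([.5607,-.1362,.0859],13.2)"
```

```text
t 9.25 at [ 0.5609 -0.1362  0.0861] yaw 13.2 F [-1.06  0.14  6.03] M [ 0.09  0.31 -0.03] open 0.134 g 30.0
 shift [-0.0005 -0.0003  0.0007]  turn [ 0.0003 -0.0003  0.    ]
```

Force and depth agree. Now the quarter turn (yaw +90°), in parts, watching the side force.

Request:
step_arm --pt "0 0 0.001 0 0 -0.06 1" --pt "0 0 0.001 0 0 -0.14 1" --pt "0 0 0.001 0 0 -0.22 1" --pt "0 0 0.001 0 0 -0.3 1" --pt "0 0 0.001 0 0 -0.36 1" --pt "0 0 0.001 0 0 -0.36 1"

```text
time_s: 9.75
position: [0.5616, -0.1365, 0.086]
tcp_rot: [[0.871, 0.492, 0.002], [0.492, -0.871, -0.001], [0.001, 0.002, -1.0]]
force: [-0.0, 0.6, 5.5]
opening: 0.134
grasp_force: 30.0
```

```bash
python3 - <<'E'
from h import *
go([.5609,-.1362,.0859],103.2)
F=[]
for i in range(4):
    cap("side");s=read_state();F.append(np.r_[s["force"],s["moment"]])
print(np.round(np.mean(F,0),2))
E
```

```text
t 9.75 at [ 0.5616 -0.1365  0.086 ] yaw 29.48 F [-0.    0.62  5.5 ] M [ 0.03  0.11 -0.03] open 0.134 g 30.0
 shift [-0.0016 -0.002   0.0005]  turn [ 2.9000e-03 -2.0000e-04 -1.6382e+00]
[-0.77  0.15  5.87  0.07  0.08 -0.01]
```

The turn is free, with no side force or moment. Continuing.

Request:
step_arm --pt "0 0 0 0 0 -0.1 1" --pt "0 0 0 0 0 -0.2 1" --pt "0 0 0 0 0 -0.3 1" --pt "0 0 0 0 0 -0.4 1" --pt "0 0 0 0 0 -0.5 1" --pt "0 0 0 0 0 -0.6 1" --pt "0 0 0 0 0 -0.7 1" --pt "0 0 0 0 0 -0.7 1"

```text
time_s: 10.62
position: [0.5614, -0.1363, 0.086]
tcp_rot: [[0.484, 0.875, 0.002], [0.875, -0.484, -0.0], [0.0, 0.002, -1.0]]
force: [0.0, 0.3, 5.0]
opening: 0.135
grasp_force: 30.0
```

```bash
python3 - <<'E'
from h import *
go([.5609,-.1362,.0859],103.2)
F=[]
for i in range(4):
    cap("side");s=read_state();F.append(np.r_[s["force"],s["moment"]])
print(np.round(np.mean(F,0),2))
E
```

```text
t 10.6167 at [ 0.5614 -0.1363  0.086 ] yaw 61.05 F [0.03 0.28 5.  ] M [ 0.11  0.05 -0.02] open 0.135 g 30.0
 shift [-0.0004 -0.0016  0.0003]  turn [ 2.100e-03  3.000e-04 -9.367e-01]
[-0.94  0.87  6.16  0.09  0.05  0.04]
```

Request:
step_arm --pt "0 0 0 0 0 -0.12 1" --pt "0 0 0 0 0 -0.24 1" --pt "0 0 0 0 0 -0.36 1" --pt "0 0 0 0 0 -0.48 1" --pt "0 0 0 0 0 -0.6 1" --pt "0 0 0 0 0 -0.72 1" --pt "0 0 0 0 0 -0.84 1" --pt "0 0 0 0 0 -0.937 1"

```text
time_s: 11.48
position: [0.5612, -0.1363, 0.086]
tcp_rot: [[-0.23, 0.973, 0.001], [0.973, 0.23, -0.0], [-0.001, 0.001, -1.0]]
force: [-1.0, 1.1, 5.9]
opening: 0.136
grasp_force: 30.0
```

```bash
python3 - <<'E'
from h import *
F=[]
for i in range(4):
    cap("side");s=read_state();F.append(np.r_[s["force"],s["moment"]])
print(np.round(np.mean(F,0),2))
go([.5609,-.1362,.0929],103.2)
E
```

```text
[-0.53  0.77  6.24  0.13  0.03  0.05]
t 11.6833 at [ 0.5612 -0.1363  0.0859] yaw 103.07 F [0.5  0.55 6.14] M [0.13 0.03 0.06] open 0.138 g 30.0
 shift [ 0.0006 -0.0009 -0.0232]  turn [ 0.0013  0.0008 -0.0028]
```

Turned to 103.1°. Now I'll ease it up and check for a catch on the groove edge.

Request:
step_arm --pt "0 0 -0.002 0 0 0 1" --pt "0 0 -0.004 0 0 0 1" --pt "0 0 -0.006 0 0 0 1" --pt "0 0 -0.008 0 0 0 1" --pt "0 0 -0.01 0 0 0 1" --pt "0 0 -0.012 0 0 0 1" --pt "0 0 -0.012 0 0 0 1"

```text
time_s: 12.27
position: [0.5611, -0.1363, 0.089]
tcp_rot: [[-0.226, 0.974, 0.001], [0.974, 0.226, -0.0], [-0.0, 0.001, -1.0]]
force: [1.0, 0.1, 3.2]
opening: 0.133
grasp_force: 30.0
```

```bash
cat > f.py <<'E'
from h import *
F=[]
for i in range(4):
    cap("side");s=read_state();F.append(np.r_[s["force"],s["moment"]])
print(np.round(np.mean(F,0),2))
go([.5609,-.1362,.0929],103.2)
E
python3 f.py
```

```text
[ 1.26  0.26  1.43  0.03 -0.35  0.01]
t 12.4667 at [ 0.5611 -0.1363  0.089 ] yaw 103.06 F [ 1.38 -0.01  1.74] M [ 0.04 -0.38 -0.04] open 0.134 g 30.0
 shift [ 0.0005 -0.0005 -0.0128]  turn [ 0.0008  0.0004 -0.0032]
```

Fz fell to 1.4 N (about 5.5 N expected), with +1.3 N along x: the bar is catching the groove's edge, and the reaction suggests it needs to go towards +x (tool +y). I'll feel 1 mm that way.

Request:
step_arm --pt "0 0.0012 0 0 0 0 1" --pt "0 0.0024 0 0 0 0 1" --pt "0 0.0036 0 0 0 0 1" --pt "0 0.0036 0 0 0 0 1"

```text
time_s: 12.8
position: [0.5614, -0.1361, 0.089]
tcp_rot: [[-0.226, 0.974, -0.001], [0.974, 0.226, -0.0], [0.0, -0.001, -1.0]]
force: [-0.5, -1.3, 1.9]
opening: 0.134
grasp_force: 30.0
```

```bash
python3 f.py
```

```text
[-0.67 -1.25  1.75 -0.4   0.06  0.02]
t 13.0 at [ 0.5614 -0.1361  0.089 ] yaw 103.08 F [-0.72 -1.3   1.68] M [-0.42  0.13  0.06] open 0.137 g 30.0
 shift [ 0.0001 -0.0017 -0.0128]  turn [-0.0012 -0.0001 -0.0027]
```

Request:
step_arm --pt "0 0.0015 0 0 0 0 1" --pt "0 0.003 0 0 0 0 1" --pt "0 0.0045 0 0 0 0 1" --pt "0 0.0045 0 0 0 0 1"

```text
time_s: 13.33
position: [0.5621, -0.1356, 0.0889]
tcp_rot: [[-0.226, 0.974, -0.002], [0.974, 0.226, 0.0], [0.001, -0.002, -1.0]]
force: [-2.8, -4.0, 2.4]
opening: 0.138
grasp_force: 30.0
```

```bash
python3 f.py
```

```text
[-3.73 -3.62  1.87 -0.68  0.7  -0.  ]
t 13.5333 at [ 0.5624 -0.1355  0.0889] yaw 103.08 F [-3.15 -3.72  1.31] M [-0.64  0.73  0.  ] open 0.134 g 30.0
 shift [-0.0013 -0.0053 -0.0132]  turn [-0.002  -0.0011 -0.0028]
```

The side force is growing in both axes. I'll press down again to free it and find the neutral position.

Request:
step_arm --pt "0 0 0.003 0 0 0 1" --pt "0 0 0.006 0 0 0 1" --pt "0 0 0.009 0 0 0 1" --pt "0 0 0.009 0 0 0 1"

```text
time_s: 13.87
position: [0.5628, -0.1353, 0.0867]
tcp_rot: [[-0.226, 0.974, -0.001], [0.974, 0.226, 0.001], [0.001, -0.0, -1.0]]
force: [-3.8, -2.0, 5.2]
opening: 0.135
grasp_force: 30.0
```

```bash
python3 f.py
```

```text
[-4.44 -1.55  5.22 -0.43  0.72 -0.  ]
t 14.0667 at [ 0.5629 -0.1353  0.0868] yaw 103.06 F [-4.74 -2.12  4.74] M [-0.37  0.7   0.04] open 0.134 g 30.0
 shift [-0.0015 -0.0072 -0.0203]  turn [-0.0004 -0.0008 -0.0031]
```

Request:
step_arm --pt "0 0 -0.002 0 0 0 1" --pt "0 0 -0.004 0 0 0 1" --pt "0 0 -0.006 0 0 0 1" --pt "0 0 -0.008 0 0 0 1" --pt "0 0 -0.009 0 0 0 1" --pt "0 0 -0.009 0 0 0 1"

```text
time_s: 14.57
position: [0.563, -0.1353, 0.0889]
tcp_rot: [[-0.226, 0.974, -0.0], [0.974, 0.226, 0.001], [0.001, -0.0, -1.0]]
force: [-2.2, 0.3, 2.0]
opening: 0.137
grasp_force: 30.0
```

```bash
python3 f.py
```

```text
[-2.72 -0.43  1.54 -0.1   0.42 -0.01]
t 14.7667 at [ 0.563  -0.1353  0.0889] yaw 103.05 F [-2.62 -0.02  1.4 ] M [-0.06  0.45  0.02] open 0.135 g 30.0
 shift [-0.0014 -0.0074 -0.0135]  turn [-0.0004 -0.001  -0.0033]
```

It still catches at +2 mm, so the groove centre must lie beyond −1.8 mm on the other side. That matches the bar's measured −1.9 mm offset in the hand, which the turn carried into x. So I'll press down, shift −5 mm commanded in jig x (−4.2 mm measured, plus lag) and +1.2 mm in jig y, then ease up.

Request:
step_arm --pt "0 0 0.004 0 0 0 1" --pt "0 0 0.008 0 0 0 1" --pt "0.001 -0.003 0.009 0 0 0 1" --pt "0.002 -0.006 0.009 0 0 0 1" --pt "0.003 -0.009 0.009 0 0 0 1" --pt "0.004 -0.012 0.009 0 0 0 1" --pt "0.004 -0.0155 0.009 0 0 0 1" --pt "0.004 -0.0155 0.009 0 0 0 1"

```text
time_s: 15.43
position: [0.5619, -0.1357, 0.0878]
tcp_rot: [[-0.224, 0.974, 0.009], [0.974, 0.225, -0.001], [-0.003, 0.008, -1.0]]
force: [1.5, 3.0, 4.1]
opening: 0.131
grasp_force: 30.0
```

```bash
sed -i 's/go(.*/go([.5586,-.1351,.0929],103.2)/' f.py; python3 f.py
```

```text
[ 2.04  2.19  4.77  0.51 -0.53  0.01]
t 15.6333 at [ 0.5619 -0.1357  0.0877] yaw 102.98 F [1.89 1.77 5.02] M [ 0.51 -0.51 -0.01] open 0.137 g 30.0
 shift [ 0.0044 -0.01   -0.0173]  turn [ 0.0101  0.0039 -0.0049]
```

Request:
step_arm --pt "0 0 0.003 0 0 0 1" --pt "0 0 0.003 0 0 0 1" --pt "0 0 0.003 0 0 0 1" --pt "0 0 0.003 0 0 0 1" --pt "0 0 0.003 0 0 0 1" --pt "0 0 0.003 0 0 0 1"

```text
time_s: 16.13
position: [0.5619, -0.1357, 0.0869]
tcp_rot: [[-0.225, 0.974, 0.008], [0.974, 0.225, -0.001], [-0.003, 0.008, -1.0]]
force: [2.6, 2.6, 6.0]
opening: 0.135
grasp_force: 30.0
```

```bash
python3 f.py
```

```text
[ 1.66  1.74  5.59  0.53 -0.53  0.02]
t 16.3333 at [ 0.5619 -0.1357  0.0869] yaw 102.98 F [2.1  1.88 5.84] M [ 0.54 -0.54  0.  ] open 0.134 g 30.0
 shift [ 0.0044 -0.0101 -0.02  ]  turn [ 0.0101  0.0039 -0.0048]
```

Pad friction is holding the bar. A small yaw wiggle should break it.

Request:
step_arm --pt "0 0 0 0 0 0.1 1" --pt "0 0 0 0 0 0 1" --pt "0 0 0 0 0 -0.1 1" --pt "0 0 0 0 0 0 1" --pt "0 0 0 0 0 0.1 1" --pt "0 0 0 0 0 0 1" --pt "0 0 0 0 0 -0.005 1" --pt "0 0 0 0 0 -0.005 1"

```text
time_s: 17.0
position: [0.561, -0.1362, 0.0867]
tcp_rot: [[-0.229, 0.973, 0.006], [0.973, 0.229, -0.002], [-0.003, 0.006, -1.0]]
force: [0.1, 0.3, 5.7]
opening: 0.133
grasp_force: 30.0
```

```bash
python3 f.py
```

```text
[-0.21  0.28  5.54  0.08 -0.1   0.01]
t 17.2 at [ 0.561  -0.1362  0.0867] yaw 103.25 F [-0.31 -0.3   6.36] M [ 0.13 -0.11 -0.  ] open 0.131 g 30.0
 shift [ 0.0053 -0.0068 -0.0206]  turn [0.0074 0.0041 0.0011]
```

Request:
step_arm --pt "0.003 -0.004 0 0.007 0.004 0.06 1" --pt "0.005 -0.007 0 0.007 0.004 -0.06 1" --pt "0.005 -0.007 0 0.007 0.004 0.06 1" --pt "0.005 -0.007 0 0.007 0.004 -0.06 1" --pt "0.005 -0.007 0 0.007 0.004 0.06 1" --pt "0.005 -0.007 0 0.007 0.004 0 1" --pt "0.005 -0.007 0 0.007 0.004 0 1" --pt "0.005 -0.007 0 0.007 0.004 0 1"

```text
time_s: 17.87
position: [0.5588, -0.1355, 0.0868]
tcp_rot: [[-0.229, 0.973, 0.001], [0.973, 0.229, -0.0], [-0.001, 0.001, -1.0]]
force: [-0.5, -0.6, 4.6]
opening: 0.138
grasp_force: 30.0
```

```bash
python3 f.py
```

```text
[ 0.56 -0.04  5.82 -0.02 -0.13 -0.01]
t 18.0667 at [ 0.5588 -0.1355  0.0868] yaw 103.26 F [0.53 0.24 6.05] M [-0.02 -0.18  0.03] open 0.137 g 30.0
 shift [ 0.0013 -0.0005 -0.0204]  turn [0.0009 0.0008 0.0013]
```

Now at the target with almost no side force and no tilt. Easing up.

Request:
step_arm --pt "0 0 -0.002 0 0 0 1" --pt "0 0 -0.004 0 0 0 1" --pt "0 0 -0.006 0 0 0 1" --pt "0 0 -0.008 0 0 0 1" --pt "0 0 -0.01 0 0 0 1" --pt "0 0 -0.01 0 0 0 1"

```text
time_s: 18.57
position: [0.5577, -0.1352, 0.0892]
tcp_rot: [[-0.23, 0.973, -0.002], [0.973, 0.23, 0.0], [0.001, -0.002, -1.0]]
force: [2.8, -0.2, 4.7]
opening: 0.134
grasp_force: 30.0
```

```bash
python3 f.py
```

```text
[ 3.67 -1.24  4.72 -0.24 -0.85  0.  ]
t 18.7667 at [ 0.5567 -0.1349  0.0888] yaw 103.29 F [ 3.5  -2.22  4.61] M [-0.3  -0.8   0.03] open 0.136 g 30.0
 shift [-0.002   0.0061 -0.0137]  turn [-0.0051 -0.0025  0.002 ]
```

Fz now stays at 4.7 N, so the bar is entering the groove. The arm is drifting 2 mm in −x against the groove side, so I'll take that back out and continue up.

Request:
step_arm --pt "0 0.003 0 0 0 0 1" --pt "0 0.006 0 0 0 0 1" --pt "0 0.006 0 0 0 0 1" --pt "0 0.006 -0.001 0 0 0 1" --pt "0 0.006 -0.003 0 0 0 1" --pt "0 0.006 -0.003 0 0 0 1"

```text
time_s: 19.27
position: [0.557, -0.1344, 0.0892]
tcp_rot: [[-0.23, 0.973, -0.008], [0.973, 0.23, 0.002], [0.003, -0.007, -1.0]]
force: [0.6, -3.6, 3.3]
opening: 0.137
grasp_force: 30.0
```

```bash
python3 f.py
```

```text
[ 0.27 -4.54  3.95 -1.02 -0.14  0.01]
t 19.4667 at [ 0.5571 -0.1343  0.0892] yaw 103.31 F [-0.32 -4.7   3.37] M [-1.08 -0.09  0.05] open 0.133 g 30.0
 shift [-0.0037  0.0042 -0.0123]  turn [-0.0088 -0.0042  0.0024]
```

The shank is now pressing on the slot's +y wall (−4.5 N), so I'll back off in y and level the tool.

Request:
step_arm --pt "-0.003 0.002 0 -0.005 -0.002 0.04 1" --pt "-0.005 0.004 0 -0.009 -0.004 -0.04 1" --pt "-0.005 0.004 0 -0.009 -0.004 0.04 1" --pt "-0.005 0.004 0 -0.009 -0.004 0 1" --pt "-0.005 0.004 0 -0.009 -0.004 0 1" --pt "-0.005 0.004 0 -0.009 -0.004 0 1"

```text
time_s: 19.97
position: [0.5577, -0.1344, 0.089]
tcp_rot: [[-0.229, 0.973, -0.002], [0.973, 0.229, 0.002], [0.003, -0.002, -1.0]]
force: [-2.0, -2.8, 5.4]
opening: 0.14
grasp_force: 30.0
```

```bash
python3 f.py
```

```text
[-2.41 -1.3   4.82 -0.31  0.46  0.02]
t 20.1667 at [ 0.5578 -0.1344  0.089 ] yaw 103.28 F [-2.4  -0.88  4.66] M [-0.29  0.56 -0.03] open 0.137 g 30.0
 shift [-0.0028  0.0022 -0.0129]  turn [-0.0017 -0.0033  0.0017]
```

Fz of 4.8 N matches the pad alone at this height, so nothing is catching. Raising further.

Request:
step_arm --pt "-0.001 0 -0.002 0 0 0 1" --pt "-0.001 0 -0.004 0 0 0 1" --pt "-0.001 0 -0.006 0 0 0 1" --pt "-0.001 0 -0.006 0 0 0 1"

```text
time_s: 20.5
position: [0.559, -0.135, 0.0911]
tcp_rot: [[-0.23, 0.973, 0.001], [0.973, 0.23, 0.002], [0.001, 0.001, -1.0]]
force: [-1.9, 1.0, 4.0]
opening: 0.134
grasp_force: 30.0
```

```bash
python3 f.py
```

```text
[-1.83  1.75  4.18  0.32  0.32 -0.  ]
t 20.7 at [ 0.5592 -0.1352  0.0912] yaw 103.28 F [-1.58  1.85  4.59] M [ 0.33  0.31 -0.02] open 0.131 g 30.0
 shift [ 0.0007 -0.0019 -0.0057]  turn [ 0.0019 -0.001   0.0018]
```

Now 2 mm inside the groove, with the pad force still present. Up to the roof.

Request:
step_arm --pt "0 -0.001 -0.002 0 0 0 1" --pt "0 -0.002 -0.004 0 0 0 1" --pt "0 -0.002 -0.006 0 0 0 1" --pt "0 -0.002 -0.007 0 0 0 1" --pt "0 -0.002 -0.007 0 0 0 1"

```text
time_s: 21.12
position: [0.5591, -0.1356, 0.0929]
tcp_rot: [[-0.23, 0.973, 0.002], [0.973, 0.23, 0.001], [0.0, 0.002, -1.0]]
force: [1.7, 3.1, -2.8]
opening: 0.136
grasp_force: 30.0
```

```bash
python3 f.py
```

```text
[ 1.5   2.83 -4.49  0.5  -0.47  0.  ]
t 21.3167 at [ 0.5591 -0.1356  0.0929] yaw 103.27 F [ 1.5   3.09 -5.06] M [ 0.53 -0.56  0.02] open 0.132 g 30.0
 shift [ 0.0021 -0.001   0.    ]  turn [ 0.0028 -0.0001  0.0016]
```

At z = 0.0929, exactly the expected seated height, the roof pushes back (−4.5 N), so the bar is home in the groove. Relaxing slightly, then releasing.

Request:
step_arm --pt "0.0015 0 0.001 0 0 0 1" --pt "0.0015 0 0.0015 0 0 0 1" --pt "0.0015 0 0.0015 0 0 0 1" --pt "0.0015 0 0.0015 0 0 0 0.6" --pt "0.0015 0 0.0015 0 0 0 0.3" --pt "0.0015 0 0.0015 0 0 0 0" --pt "0.0015 0 0.0015 0 0 0 0" --pt "0.0015 0 0.0015 0 0 0 0"

```text
time_s: 21.98
position: [0.5585, -0.1356, 0.0931]
tcp_rot: [[-0.23, 0.973, 0.002], [0.973, 0.23, -0.0], [-0.0, 0.002, -1.0]]
force: [0.2, -0.0, -0.5]
opening: 0.418
grasp_force: 0.0
```

Request:
step_arm --pt "0 0 0 0 0 0 0" --pt "0 0 -0.02 0 0 0 0" --pt "0 0 -0.06 0 0 0 0" --pt "0 0 -0.12 0 0 0 0" --pt "0 0 -0.2 0 0 0 0" --pt "0 0 -0.3 0 0 0 0" --pt "0 0 -0.36 0 0 0 0" --pt "0 0 -0.36 0 0 0 0"

```text
time_s: 22.65
position: [0.561, -0.1364, 0.2057]
tcp_rot: [[-0.23, 0.973, 0.01], [0.973, 0.23, -0.004], [-0.006, 0.009, -1.0]]
force: [0.5, -0.6, 0.1]
opening: 0.501
grasp_force: 0.0
```

```bash
python3 - <<'E'
from h import *
import pickle
go([.5586,-.1351,.0929],103.2)
c=cap("scene");s=cap("side");w=cap("wrist");pickle.dump((c,s,w),open("fin.pkl","wb"))
o=np.zeros((600,800,3),np.uint8)
o[:300,:400]=cv2.resize(c["image"][185:260,220:320],(400,300),interpolation=cv2.INTER_CUBIC)
o[:300,400:]=cv2.resize(s["image"][180:255,220:320],(400,300),interpolation=cv2.INTER_CUBIC)
o[300:,:400]=cv2.resize(w["image"],(400,300))
cv2.imwrite("pics/fin.png",o[:,:,::-1])
E
```

```text
t 22.65 at [ 0.561  -0.1364  0.2057] yaw 103.3 F [ 0.52 -0.64  0.11] M [-0.01 -0.11  0.  ] open 0.501 g 0.0
 shift [ 0.0083 -0.0101  0.3759]  turn [0.0115 0.0075 0.0023]
```

View pics/fin.png

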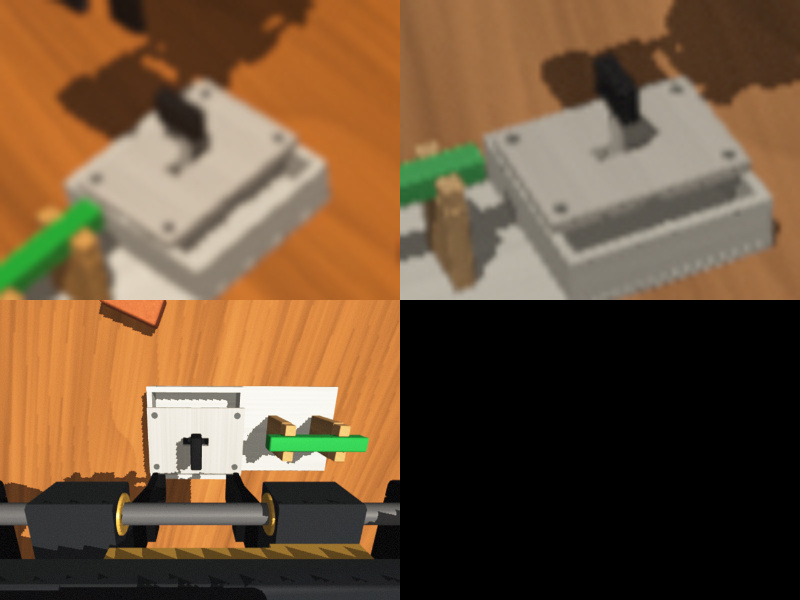

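The toggle stands upright and crosswise in the slot, and the gripper is clear. I'll do a quick stereo check of the paddle height (86 mm expected for its centre).

```bash
python3 - <<'E'
from h import *
d={n:cap(n) for n in("scene","side")}
A=[];b=[]
for n,(x0,y0,x1,y1) in(("scene",(256,203,274,222)),("side",(266,191,282,213))):
    m=(d[n]["image"][y0:y1,x0:x1].max(2)<50).astype(np.uint8);k,l,st,ce=cv2.connectedComponentsWithStats(m);i=1+np.argmax(st[1:,4])
    o,r=ray(d[n],*(ce[i]+[x0,y0]));r/=np.linalg.norm(r);P=np.eye(3)-np.outer(r,r);A.append(P);b.append(P@o)
print(np.round(np.linalg.lstsq(np.vstack(A),np.hstack(b),rcond=None)[0],4))
E
```

```text
[ 0.5616 -0.1368  0.085 ]
```

```bash
python3 -c "
from rig import *
print(hand_in())"
```

```text
the job is handed in; nothing more can be done
None
```

The toggle is released and standing upright, turned crosswise in the slot plate with its crossbar seated in the groove, and the job is handed in at about 23 s; the judge's verdict was not shown.

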